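Take the grating drum out for washing

TASK

Flip the rotary grater's cam lever over, all the way back to its stop, to free the drum's axle; then lift the axle over the lip of its seat, bring it forward to the front end of the slots and lower it out through their open lower ends. Set the drum down gently on the draining stand, both axle ends lying in the V notches and the drum about midway between the two uprights, and let go. Leave the lever open, do not drop the drum or let it touch the worktop, and leave the other things where they are.

Things in the scene. Friction and masses are not known exactly. Their poses are not given: they have to be found in the camera images.
- grater: White fixed rotary grater, 140 x 160 mm, 282 mm tall, open front to its -x. Origin on the worktop straight below the seated axle; x to its rear, y to its left, z up (all grater figures in this frame, mm). Side plates 10 thick, inner faces y=-62 and 62, hold the drum's axle in slots. Roof bars over the slots reach x=-46, top z=171; bosses x -14 to 14 top z=186. Foot rails 12 high.
- seat (a point): The axle's seat, midway between the side plates (x=0, z=150). Seat 11 wide, closed behind, with a lip 4 high in front (lip top z=150). Slot roof z=162: the axle's centre can rise to z=158. From the seat the slot runs level to the front over lip and ledge (tops z=150), then straight down, see channel.
- channel (a point): Fixed point x=-27, y=0, z=137, mid-range of the slots' way out: a 12 wide channel straight down between ledge tip (down to z=121) and front wall (down to z=120). Both are one aluminium jaw, alike on both sides, set anywhere in a 10 range, NOT reported: find it by touch. Axle touching the front wall: centre at x -24 to -34. Free below z=116. Jaw holds against 30 N and more.
- guard_edge (a point): Middle of the lower front edge of the guard over the drum, x=-10, z=224. Guard is y -72 to 72, 10 thick; on it a hopper, y -42 to 42, up to z=282, same front face. A gripper pointing straight down cannot get at the drum; one leaning about 35 degrees, its body towards the grater's front (-x), fingers closing along the grater's y, can. Below the drum it is open.
- cam_lever (a joint): Lever outside the right (-y) side plate, pivot along the grater's y at x=0, z=174. 0 = locked: leans 45 degrees to the front, its cam just above the axle end. Grows as the knob is pushed over the top to the rear; 1.57 = stop, leaning 45 degrees to the rear. Clear of the axle from 1.2. Starts at 0 to 0.15, stays where left, about 3 N at the knob.
- lever_knob (a point): Point on the lever's knob, a black round bar 14 mm thick standing out along the grater's y from y=-74 to -126 (this point y=-105), 75 mm from the pivot. At joint value q: x = 75 sin(q-0.785), z = 174 + 75 cos(q-0.785) in the grater's frame.
- drum: Loose steel grating drum, 92 mm diameter, 36 mm wide between its two flat faces, with a fixed steel axle of 8 mm diameter and 172 mm length (86 mm to each side of the middle). 0.2 to 0.45 kg. Origin at its centre, on the axle; y along the axle. It may have any roll about the axle. Grip it across the flat faces, on the part towards the front and top.
- drain_stand: White fixed draining stand, base 110 x 150 x 8 mm, origin at the centre of the underside, y along the line through both notches. Two uprights 10 mm thick at y = -60 and +60 mm, each with a 90 degree V notch, 42 mm wide at its mouth (tops at z = 96 mm).
- notch_mid (a point): Midway between the two V notches of the draining stand at the height of a resting axle's centre, 80 mm above the worktop; axes as the stand's.
- spatula: Bystander: silicone spatula, 280 x 58 x 18 mm, origin below its middle.
- nozzle_1: Bystander: small steel piping nozzle, 20 mm wide, 34 mm tall, origin at its underside.
- nozzle_2: Bystander: second steel piping nozzle, 20 mm wide, 34 mm tall, origin at its underside.
- coupler: Bystander: white nozzle coupler, 27 mm wide, 26 mm tall, origin at its underside.
- cream_bowl: Bystander: bowl, 116 mm wide, 52 mm tall, origin at its underside.
- teaspoon: Bystander: teaspoon, 132 mm long, origin below its middle.

How it is judged:
By the outcome, as a careful person would: the job done as asked, in the order asked, and still so for the second after the job is handed in, with the robot touching nothing.
It also fails if it takes over 64 s, if anything falls off the work surface, if the arm or the gripper's body presses on something with over 40 N, if the wrist force passes 120 N, or if a joint passes its speed limit or range.

ROBOT

A 7-joint arm with a two-finger parallel gripper is mounted at the origin on a cart in front of the work surface, level with it; the furniture and walls round the work are solid. World frame = base frame: x ahead of the robot, y to its left, z up, the work surface at z = 0. Lengths are in m, angles in degrees, forces in N, time in s.
With the tool pointing down it reaches from about 0.4 to 0.85 m from the base axis. Payload 10.4 kg.
Tool frame: the origin (TCP) lies between the finger pads; the fingertips stand 25 mm ahead of it and the grasp point (between the pads) lies 6 mm ahead of it; z points along the fingers, y is the line along which they close (so a half turn about z gives the same grasp; the last joint's range is limited). The gripper opens to 85 mm and grips with 20 to 120 N. Pads are 22 mm wide; open, the fingers measure 114 mm over their backs; the gripper's body (76 mm by 85 mm) begins 54 mm behind the grasp point. The pads swing forward as they close: fully open they stand 13 mm farther back than shut.
Start: joints at [61.96, 19.034, -3.707, 83.658, 1.238, 77.344, -5.071], TCP at [0.281, -0.558, 0.217] pointing down, gripper open.
Joint ranges: [-148.97, 148.97], [-28.65, 121.19], [-84.17, 76.75], [9.2, 138.47], [-72.65, 252.65], [3.7, 117.97], [-149.18, 149.18]. Speed limits (degrees/s): [127.2, 127.2, 159.86, 159.86, 180, 180, 180].

INTERFACE

Orientations are given as [roll, pitch, yaw] about the fixed x, y, z axes, in that order (R = Rz(yaw) Ry(pitch) Rx(roll)).
In Python, from rig import robot gives the robot as it stands. The module is installed in compiled form; this text tells all that it offers. Calls block until the motion is done:
- robot.move_pose(position, orientation): joint-space move of the TCP to a pose.
- robot.move_linear(position, rot=None, vel=0.15): straight line of the TCP; rot=None keeps the orientation; vel is the mean speed in m/s.
- robot.set_joints(angles): joint-space move.
- robot.open() and robot.clamp(): open the fingers fully, or close them until they stop; the grip force is fixed at half the most.
- robot.pause(seconds).
- robot.solve_ik(position, orientation): joint angles nearest the present ones, or None.
- robot.get_obs(): the state.
- robot.snapshot(name): name is "scene" or "top" or "wrist"; returns the picture (400x640x3 uint8, red, green, blue); there is no depth.
- robot.camera_info(name): a dict with "vfov" (degrees; the focal length in pixels is half the picture's height over the tangent of half this angle, whatever the lens; pixels are square), "cx", "cy" (the principal point, pixels), "world_to_cam" (4x4, takes a point from world to camera coordinates); the wrist camera has in their place "mount" (4x4, takes a point from camera to tool coordinates, whose origin is the TCP and whose axes are the flange's). Camera axes: x right, y up, looking along -z (the intrinsics and any distortion apply to the point x, -y, -z); pixel columns grow to the right and rows downward; lengths in m; the calibration is good to about 2 mm. A picture is of the moment at which its call begins: read the wrist's pose just before it. camera_info takes no time and is no camera call.
A pose or a line that the arm cannot do raises robot.Unreachable and nothing moves.
- robot.close_job(): hands the job in; it is judged then, once.
The state is a dict: "t": time; "joints": joint angles; "dq": joint speeds; "tau": joint torques, N m; "tcp_pos": TCP position; "tool_rot": TCP orientation; "force": force on the tool from outside, world axes, zero at the start; "torque": the same for the moment, N m; "gripper_width": finger opening in m; "grasp_force": force on a finger pad.
Only numpy, scipy, OpenCV 4.12 (cv2) and the standard library are available. Lean on these libraries where they do the work, as an engineer would, in place of code of your own. Each camera call takes 0.05 s, during which the arm holds its last target. There are 200 camera calls.

## Working session

There is one attempt and no reset: what is moved stays moved. The work goes in short steps, each a Python script; the robot and the scene stay as the last script left them, time stands still between calls to the robot, and variables do not carry over. Pictures are saved under pics/ and viewed, at most 13 in all, crops included, and the job is handed in when it is done.

```bash
mkdir -p pics; python3 - <<'E'
from rig import robot
import cv2,numpy as np
for n in("scene","top"):
    im=robot.snapshot(n); cv2.imwrite(f"pics/{n}0.png",im[:,:,::-1])
    print(n,{k:(np.round(v,4).tolist() if hasattr(v,'__len__') and not isinstance(v,str) else v) for k,v in robot.camera_info(n).items()})
print({k:(np.round(v,4).tolist() if hasattr(v,'__len__') and not isinstance(v,str) else v) for k,v in robot.camera_info("wrist").items()})
print(robot.get_obs())
E
```

```text
scene {'vfov': 50.8419257928641, 'cx': 321.12158050659366, 'cy': 202.14550569176433, 'world_to_cam': [[-0.7169, -0.6972, -0.0047, 0.3737], [0.3895, -0.406, 0.8267, -0.3379], [-0.5783, 0.5908, 0.5626, -0.924], [0.0, 0.0, 0.0, 1.0]]}
top {'vfov': 45.65306553076141, 'cx': 316.2418394663953, 'cy': 201.14531172260143, 'world_to_cam': [[0.114, -0.9935, 0.0028, -0.0597], [0.9691, 0.1118, 0.2199, -0.5868], [-0.2188, -0.0223, 0.9755, -1.3755], [0.0, 0.0, 0.0, 1.0]]}
{'vfov': 64.73510480843521, 'cx': 314.73751945778037, 'cy': 199.3278255012422, 'mount': [[0.0008, 0.9577, 0.2879, 0.0743], [1.0, -0.0009, 0.0003, 0.0], [0.0006, 0.2879, -0.9577, -0.1579], [0.0, 0.0, 0.0, 1.0]]}
{'t': 0.1, 'joints': array([61.95996219, 19.06983874, -3.70697454, 83.69984872,  1.23899902,
       77.34164549, -5.07045959]), 'dq': array([-0.07350269, -0.10164535,  0.02113476,  0.04266886, -0.0765022 ,
       -0.00776993,  0.09679069]), 'tau': array([ 1.30223278e-03, -6.26749349e+01,  4.94164356e-02, -3.92428207e+01,
        1.64727552e-02,  6.94282426e-03, -1.38901319e-05]), 'tcp_pos': array([ 0.28110349, -0.55784226,  0.21589051]), 'tool_rot': array([-1.79928697e+02,  4.46983461e-03,  2.67467013e+01]), 'force': array([ 0.52843114, -0.34105055,  0.02559882]), 'torque': array([ 0.00420066, -0.08561767, -0.02672375]), 'grasp_force': 0.0, 'gripper_width': 0.08526719703787074}
```

View pics/scene0.png

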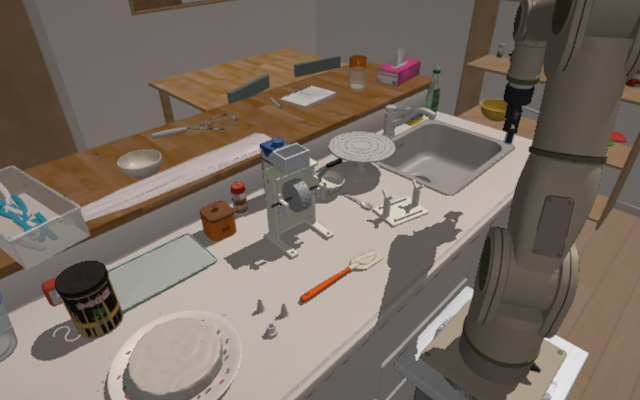

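View pics/top0.png

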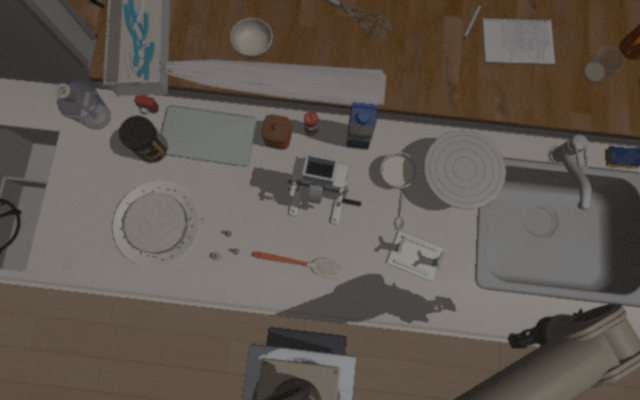

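Scene: grater with the drum at (295,195), stand at (402,207), and the lever pointing towards the camera's right. Top: grater about (318,185), stand about (415,256). I'll zoom in.

```bash
python3 - <<'E'
import cv2
a=cv2.imread("pics/top0.png")[140:290,270:470]; cv2.imwrite("pics/topc.png",cv2.convertScaleAbs(cv2.resize(a,None,fx=4,fy=4,interpolation=cv2.INTER_CUBIC),alpha=1.3))
a=cv2.imread("pics/scene0.png")[135:265,240:440]; cv2.imwrite("pics/scenec.png",cv2.resize(a,None,fx=4,fy=4,interpolation=cv2.INTER_CUBIC))
E
```

```text
(no output)
```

View pics/topc.png

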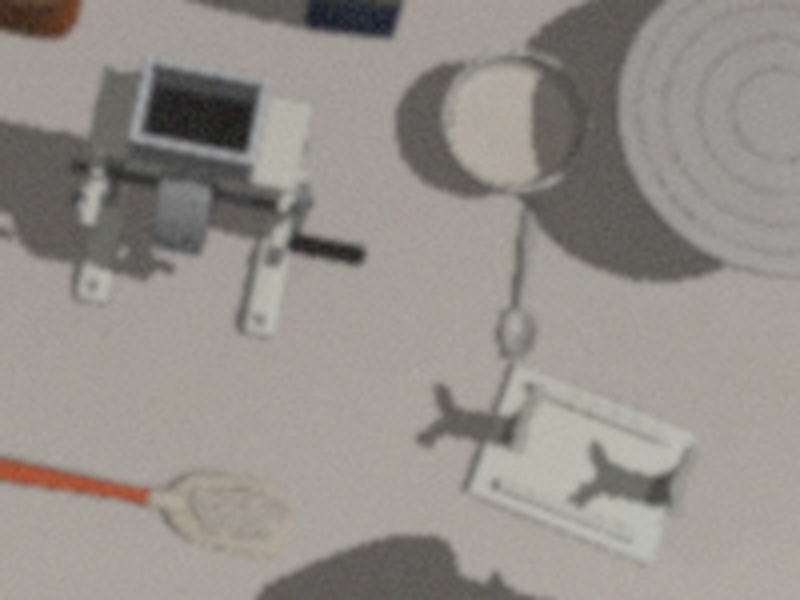

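View pics/scenec.png

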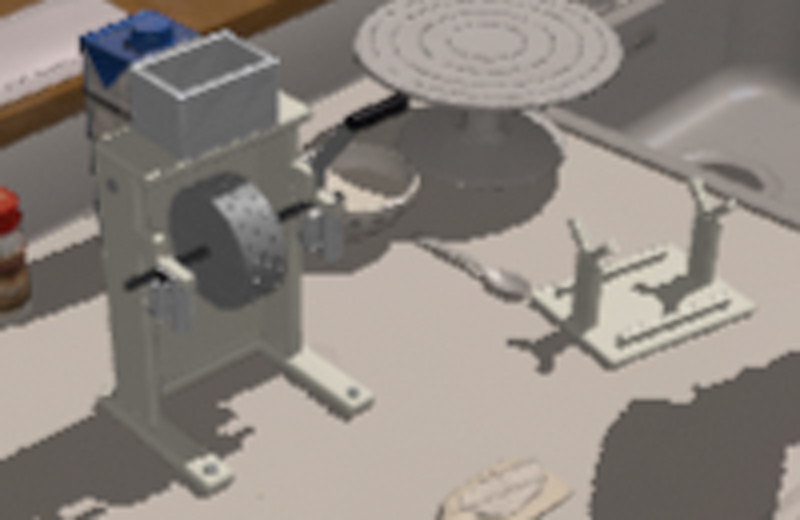

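```bash
cat > h.py <<'E'
from rig import robot
import cv2,numpy as np
from scipy.spatial.transform import Rotation as Rn
RM=lambda r:Rn.from_euler('xyz',r,degrees=True)
def c2w(name,obs=None):
    i=robot.camera_info(name)
    if name!="wrist": return np.linalg.inv(i["world_to_cam"]),i
    T=np.eye(4);T[:3,:3]=RM(obs["tool_rot"]).as_matrix();T[:3,3]=obs["tcp_pos"]
    return T@i["mount"],i
def ray(name,uv,obs=None):
    T,i=c2w(name,obs); f=200/np.tan(np.radians(i["vfov"]/2))
    d=np.array([(uv[0]-i["cx"])/f,-(uv[1]-i["cy"])/f,-1.])
    return T[:3,3],T[:3,:3]@d
def onz(name,uv,z,obs=None):
    o,d=ray(name,uv,obs); return o+d*(z-o[2])/d[2]
def proj(name,p,obs=None):
    T,i=c2w(name,obs); f=200/np.tan(np.radians(i["vfov"]/2))
    q=np.linalg.inv(T)@np.r_[p,1]; return np.array([i["cx"]-f*q[0]/q[2],i["cy"]+f*q[1]/q[2]])
E
python3 - <<'E'
from h import *
t=lambda u,v,z:onz("top",(u/4+270-.375,v/4+140-.375),z)[:2].round(4)
s=lambda u,v,z:onz("scene",(u/4+240-.375,v/4+135-.375),z)[:2].round(4)
for nm,p in dict(hfl=(131,145),hfr=(251,167),hbr=(268,80),hbl=(147,58)).items(): print(nm,t(*p,.282))
for nm,p in dict(hfl=(140,87),hfr=(192,108),hbr=(278,60),hbl=(228,35)).items(): print("s?",nm,s(*p,.282))
print("rails",t(75,297,.012),t(112,302,.012),t(240,330,.012),t(274,337,.012), "s",s(205,495,.0),s(233,475,.012),s(352,418,.012),s(374,402,.012))
c=[t(*p,.008) for p in[(512,365),(695,437),(655,565),(467,490)]];print("stand",c,np.mean(c,0))
c=[s(*p,.008) for p in[(533,293),(665,245),(755,305),(613,365)]];print("stand s",c,np.mean(c,0))
E
```

```text
hfl [0.6038 0.0462]
hfr [ 0.5981 -0.0327]
hbr [ 0.6579 -0.0375]
hbl [0.6638 0.0429]
s? hfl [0.6343 0.0561]
s? hfr [0.5886 0.0517]
s? hbr [ 0.5966 -0.033 ]
s? hbl [ 0.6483 -0.0355]
rails [0.5512 0.0909] [0.5505 0.0617] [ 0.5399 -0.0401] [ 0.5374 -0.067 ] s [0.553  0.0902] [0.544  0.0709] [ 0.527  -0.0334] [ 0.5281 -0.0585]
stand [array([ 0.5374, -0.2535]), array([ 0.4975, -0.3982]), array([ 0.3964, -0.3734]), array([ 0.4367, -0.2266])] [ 0.467    -0.312925]
stand s [array([ 0.5344, -0.257 ]), array([ 0.4977, -0.3913]), array([ 0.3941, -0.3681]), array([ 0.4294, -0.2234])] [ 0.4639  -0.30995]
```

Top and scene views agree: the grater is near (0.611, 0.007) with yaw about -4.5°, the stand near (0.466, -0.312) with yaw about -15°. I'll take closer wrist views of each to refine these.

```bash
python3 - <<'E'
from h import *
import pickle
print(robot.solve_ik([.40,.01,.307],[180,-60,-4.5]), robot.solve_ik([.56,.0,.19],[180,-35,-4.5]),robot.solve_ik([.66,-.10,.25],[180,0,-4.5]))
robot.move_pose([.50,-.31,.25],[180,0,-15])
o={}
o['st']=robot.get_obs(); a=robot.snapshot("wrist")
robot.move_pose([.40,-.05,.33],[180,-45,-4.5])
try: robot.move_pose([.40,.01,.307],[180,-60,-4.5])
except robot.Unreachable: print("no60")
o['gr']=robot.get_obs(); b=robot.snapshot("wrist")
pickle.dump(o,open("o.pkl","wb"))
for n,i in(("w_st",a),("w_gr",b)): cv2.imwrite(f"pics/{n}.png",cv2.resize(i[:,:,::-1],(800,500)))
print(o['gr']['t'],o['gr']['tcp_pos'],o['gr']['tool_rot'],o['gr']['force'])
E
```

```text
None [ 56.25079766 -15.19174262 -57.44614653 124.80571902 -15.98365677
  29.23160611 -87.19980496] [ 20.503292    25.41892343 -22.82780554  72.48139777   9.64012703
  83.95038141 -95.83824258]Traceback (most recent call last):
  File "<stdin>", line 7, in <module>
rig.Unreachable: the arm cannot take that pose within its joint ranges
```

```bash
python3 - <<'E'
from h import *
import pickle
o=robot.get_obs(); a=robot.snapshot("wrist"); print(o['tcp_pos'],o['tool_rot'],o['t'])
pickle.dump(o,open("o_st.pkl","wb")); cv2.imwrite("pics/w_st.png",cv2.resize(a[:,:,::-1],(800,500)))
f=lambda p,l,y,h: robot.solve_ik(p,[180,-l,y] if not h else [180,l,y+180])
for nm,p,l,y in [("view35",[.40,.0,.33],35,-4.5),("view25",[.40,.0,.40],25,-4.5),("view50",[.38,.0,.38],50,-4.5),("pre",[.50,.01,.26],35,-4.5),("grasp",[.58,.01,.18],35,-4.5),("low",[.55,.01,.13],35,-4.5),("out",[.48,.01,.13],35,-4.5),("outup",[.46,-.1,.25],20,-4.5),("place",[.466,-.31,.115],0,-15),("place",[.466,-.31,.115],35,-15),("lev0",[.52,-.10,.24],0,-4.5),("lev1",[.64,-.10,.24],0,-4.5)]:
    print(nm,l,[None if (q:=f(p,l,y,h)) is None else np.round(q).astype(int).tolist() for h in(0,1)])
E
```

```text
[ 0.49911927 -0.31146397  0.24974979] [ 1.79973358e+02  2.86798468e-02 -1.50877346e+01] 1.4083
view35 35 [None, None]
view25 25 [None, None]
view50 50 [None, None]
pre 35 [[28, -25, -31, 126, -12, 41, -93], [-39, -28, 18, 129, 30, 49, 51]]
grasp 35 [[31, -7, -39, 124, 7, 28, -109], [-66, -18, 49, 128, 43, 37, 43]]
low 35 [[34, -7, -43, 130, 10, 21, -113], [-66, -18, 50, 134, 49, 32, 35]]
out 35 [None, None]
outup 20 [[32, -17, -20, 118, -10, 58, -79], [-30, -24, 29, 120, 15, 61, 79]]
place 0 [[38, 16, -10, 101, 3, 64, -78], [84, 34, -71, 98, 33, 73, 80]]
place 35 [[40, -2, -3, 130, -33, 23, -41], [-21, -10, 56, 132, -11, 21, 121]]
lev0 0 [[24, 7, -20, 95, 3, 78, -91], [66, 18, -71, 94, 18, 81, 78]]
lev1 0 [[19, 23, -19, 77, 7, 82, -95], [49, 39, -71, 75, 36, 90, 68]]
```

View pics/w_st.png

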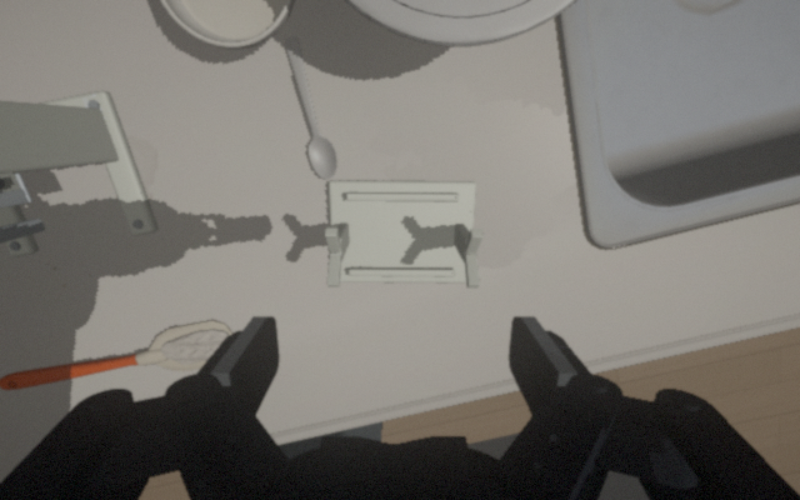

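Stand seen squarely: base corners at (329,182), (476,182) and (329,283), upright tops around (337,257) and (473,258). Now the close view of the grater.

```bash
python3 - <<'E'
from h import *
import pickle
o=pickle.load(open("o_st.pkl","rb"))
w=lambda u,v,z:onz("wrist",(u/1.25,v/1.25),z,o)[:2].round(4)
print([w(*p,.008).tolist() for p in((329,182),(476,182))], "uprights",w(337,257.5,.096),w(473.5,259,.096))
for p,r in (([.47,-.12,.33],[180,-15,-4.5]),([.50,.007,.28],[180,-35,-4.5])):
    try: robot.move_pose(p,r)
    except robot.Unreachable: print("no",p)
o=robot.get_obs(); b=robot.snapshot("wrist"); pickle.dump(o,open("o_gr.pkl","wb"))
cv2.imwrite("pics/w_gr.png",cv2.resize(b[:,:,::-1],(800,500)))
print(o['t'],o['tcp_pos'],o['tool_rot'],o['force'])
E
```

```text
[[0.5395, -0.2546], [0.5011, -0.3975]] uprights [ 0.4853 -0.2586] [ 0.4546 -0.3678]
2.925 [0.50022907 0.00597569 0.27982485] [-179.97148894  -34.91011313   -4.57463488] [-0.22178469 -1.22353182  0.07458718]
```

View pics/w_gr.png

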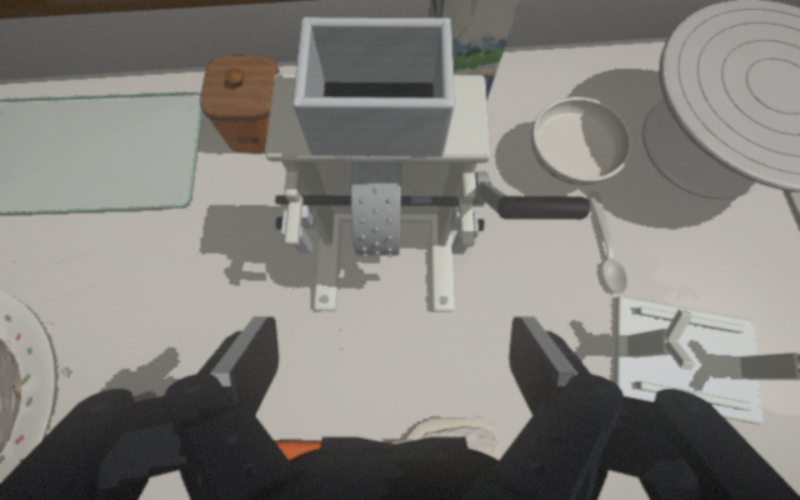

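Guard lower edge runs (268,158) to (488,160), hopper front top (297,104) to (450,106), drum columns 352 to 401, axle row about 200, and the knob (500,207) to (588,208).

```bash
python3 - <<'E'
from h import *
import pickle
o=pickle.load(open("o_gr.pkl","rb"))
w=lambda u,v,z:onz("wrist",(u/1.25,v/1.25),z,o)[:2]
for nm,a,b,z,dx in(("guard",(268,158),(488,160),.224,.01),("hop",(296.5,104),(451,106),.282,.01),("rail",(315,308),(455,311),.012,0),("axleLR",(277,200),(480,201),.150,0)):
    A,B=w(*a,z),w(*b,z);d=A-B;yaw=np.degrees(np.arctan2(-d[0],d[1]));m=(A+B)/2
    print(nm,A.round(4),B.round(4),np.linalg.norm(d).round(4),yaw.round(2),(m+dx*np.array([np.cos(np.radians(yaw)),np.sin(np.radians(yaw))])).round(4))
for x in(352,401): print("drum",w(x,200,.150),w(x,185,.19))
g=np.array([.611,.007]);Y=np.radians(-4.6);R=np.array([[np.cos(Y),-np.sin(Y)],[np.sin(Y),np.cos(Y)]])
for n,p in dict(axL=(0,86,150),axR=(0,-86,150),guardL=(-10,72,224),guardR=(-10,-72,224),hopL=(-10,42,282),hopR=(-10,-42,282),k0=(-53,-74,227),k1=(-53,-126,227)).items():
    p=np.array(p)/1e3; print(n,(proj("wrist",np.r_[g+R@p[:2],p[2]],o)*1.25).round(0))
E
```

```text
guard [0.615  0.0802] [ 0.6021 -0.0635] 0.1443 -5.12 [0.6185 0.0075]
hop [0.6089 0.048 ] [ 0.6014 -0.0309] 0.0793 -5.42 [0.6151 0.0076]
rail [0.553  0.0905] [ 0.5373 -0.065 ] 0.1563 -5.75 [0.5451 0.0128]
axleLR [0.6208 0.0951] [ 0.6065 -0.0744] 0.1701 -4.84 [0.6137 0.0104]
drum [0.6158797  0.03242112] [0.60880668 0.02873324]
drum [ 0.61263886 -0.00852318] [ 0.60595824 -0.00724297]
axL [280. 203.]
axR [486. 203.]
guardL [269. 169.]
guardR [490. 169.]
hopL [293. 112.]
hopR [458. 112.]
k0 [500. 229.]
k1 [586. 229.]
```

```bash
cat >> h.py <<'E'
G=np.array([.614,.0072]);GY=-5.2
def gw(x,y,z):  # grater mm -> world m
    c,s=np.cos(np.radians(GY)),np.sin(np.radians(GY)); return np.array([G[0]+(c*x-s*y)/1e3,G[1]+(s*x+c*y)/1e3,z/1e3])
E
cat > lever.py <<'E'
from h import *
r=[180,0,GY]; y=-106
robot.move_linear(gw(-130,-60,330),r,.2); robot.move_pose(gw(-95,y,290),r); robot.clamp()
robot.move_linear(gw(-85,y,240),r,.15)
print(robot.get_obs()['force'].round(1))
f0=robot.get_obs()['force']
for q in np.r_[0:1.58:.157,1.57]:
    a=q-.785; ex=18+(-3 if q>1.5 else 0)
    robot.move_linear(gw(75*np.sin(a)-ex,y,174+75*np.cos(a)+13),r,.1)
    o=robot.get_obs(); print(round(q,2),(o['force']-f0).round(1),o['t'])
a=.785
for e in (12,9,6):
    if np.linalg.norm((robot.get_obs()['force']-f0)[:2])>9: break
    robot.move_linear(gw(75*np.sin(a)-e,y,174+75*np.cos(a)+13),r,.05)
    o=robot.get_obs(); print(e,(o['force']-f0).round(1),o['tcp_pos'],o['t'])
robot.move_linear(gw(15,y,255),r,.15)
robot.move_linear(gw(-20,y,330),r,.25); robot.open()
robot.move_linear(gw(-110,-60,330),r,.3)
robot.move_pose([.50,.007,.28],[180,-35,GY])
o=robot.get_obs(); b=robot.snapshot("wrist")
cv2.imwrite("pics/w_lev.png",cv2.resize(b[:,:,::-1],(800,500))); print(o['t'],o['force'])
E
python3 lever.py
```

```text
[-0.3 -0.3  0.6]
0.0 [ 0.3 -0.3 -0.1] 5.7083
0.16 [ 0.4  0.2 -1. ] 5.975
0.31 [ 0.4 -0.2 -0.2] 6.2417
0.47 [ 0.5 -0.1 -0.8] 6.5083
0.63 [-0.4 -0.6 -0.4] 6.775
0.78 [-0.6  1.2 -0.5] 7.0417
0.94 [-0.2  0.5  0.3] 7.3083
1.1 [ 0.2  0.3 -1.2] 7.575
1.26 [ 0.3  0.8 -1.8] 7.8417
1.41 [ 0.   0.5 -0.6] 8.1083
1.57 [ 0.7  0.6 -1.2] 8.4
1.57 [ 0.2  0.2 -0.4] 8.65
12 [-0.   0.4 -0.6] [ 0.64534142 -0.10208749  0.24008099] 8.9
9 [-0.4  0.5  0.1] [ 0.64833441 -0.10230093  0.23988963] 9.15
6 [ 0.   0.7 -1. ] [ 0.65132149 -0.10259744  0.23993656] 9.4
12.2917 [ 0.83031197 -0.18908093  0.31586596]
```

View pics/w_lev.png

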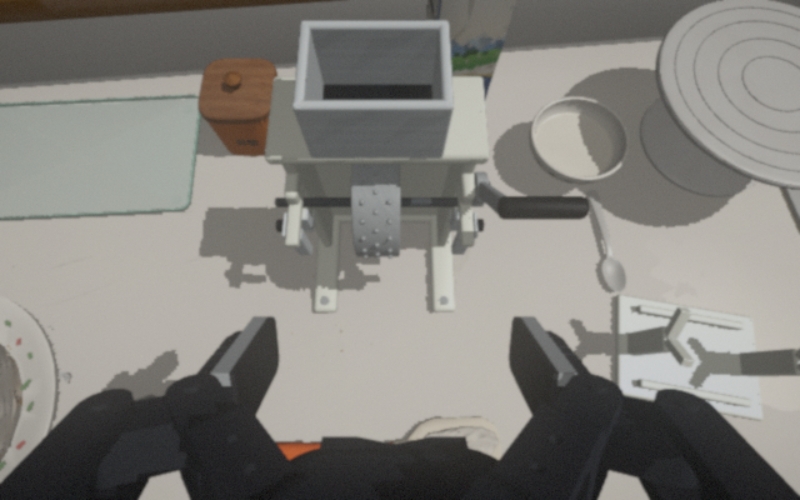

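The lever did not move: knob still at (500–588, 207). I'll triangulate it and check the gripper.

```bash
python3 - <<'E'
from h import *
import pickle
o=pickle.load(open("o_gr.pkl","rb"))
def tri(rs):
    A=np.zeros((3,3));b=np.zeros(3)
    for p,d in rs:
        d=d/np.linalg.norm(d);M=np.eye(3)-np.outer(d,d);A+=M;b+=M@p
    return np.linalg.solve(A,b)
def ing(p):
    c,s=np.cos(np.radians(GY)),np.sin(np.radians(GY));d=p[:2]-G;return np.round([1e3*(c*d[0]+s*d[1]),1e3*(-s*d[0]+c*d[1]),1e3*p[2]],1)
W=lambda u,v:ray("wrist",(u/1.25-.1,v/1.25-.1),o)
T=lambda u,v:ray("top",(u/4+270-.375,v/4+140-.375))
S=lambda u,v:ray("scene",(u/4+240-.375,v/4+135-.375))
print("tip W,T,S",ing(tri([W(588,208),T(364,255),S(408,98)])),ing(tri([W(588,208),T(364,255)])),ing(tri([W(588,208),S(408,98)])))
print("inner",ing(tri([W(500,207),T(298,242),S(350,126)])))
print("axle L",ing(tri([W(277,201),T(75,165),S(128,287)])))
print("hopFL",ing(tri([W(297,104),T(131,145)])),"hopFR",ing(tri([W(451,106),T(251,167)])))
E
```

```text
tip W,T,S [ -45.4 -127.3  235.8] [ -43.8 -126.   235.2] [ -45.6 -128.6  234.9]
inner [-42.  -79.2 228.8]
axle L [ -2.1  86.2 149.8]
hopFL [-16.2  37.1 291.5] hopFR [-12.7 -39.8 285.9]
```

Knob confirmed at (-45, ·, 235), so q≈0.13; the fingertip ran over its top. I'll go deeper and probe for contact first.

```bash
cat > lever2.py <<'E'
from h import *
r=[180,0,GY]; y=-106
robot.move_linear(gw(-110,-60,330),r,.3); robot.move_pose(gw(-95,y,290),r); robot.clamp()
robot.move_linear(gw(-85,y,235),r,.2)
o=robot.get_obs(); f0=o['force']; print(o['gripper_width'],o['tcp_pos'],gw(-85,y,235))
for x in range(-80,-30,3):
    robot.move_linear(gw(x,y,235),r,.08); o=robot.get_obs(); d=o['force']-f0
    if abs(d[0])>1.8: break
print(x,d.round(1),o['t'])
b=robot.snapshot("wrist"); cv2.imwrite("pics/w_probe.png",cv2.resize(b[:,:,::-1],(800,500)))
E
python3 lever2.py
```

```text
-6.219586205674479e-05 [ 0.51960395 -0.09054433  0.23531583] [ 0.51974277 -0.09065998  0.235     ]
-32 [-0.7 -0.9 -0.2] 18.95
```

View pics/w_probe.png

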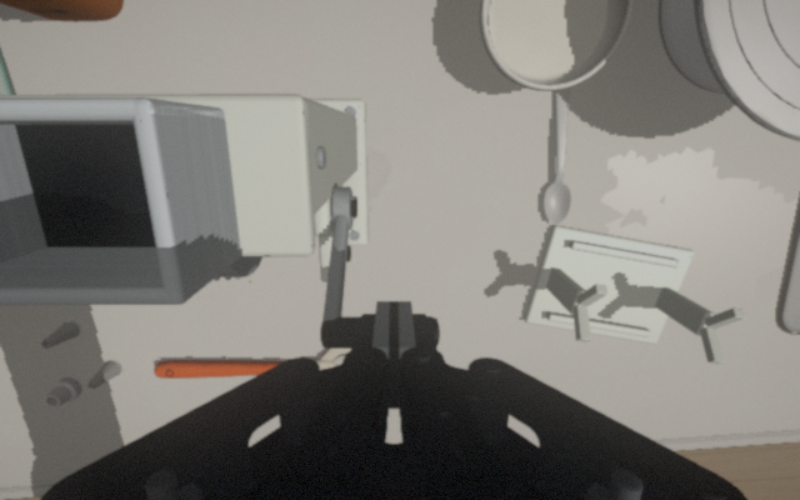

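```bash
python3 - <<'E'
from h import *
o=robot.get_obs(); print(o['tcp_pos'],o['tool_rot'],o['force'].round(1))
for q in(0,.13,.3,.5):
    a=q-.785; print(q,[(proj("wrist",gw(75*np.sin(a),y,174+75*np.cos(a)),o)*1.25).round(0).tolist() for y in(-74,-126)])
for dx in(-11,11):
  for z in(25,6,0): print("tool",dx,z,(proj("wrist",o['tcp_pos']+RM(o['tool_rot']).apply([dx/1e3,0,z/1e3]),o)*1.25).round())
E
```

```text
[ 0.57258218 -0.09544032  0.23496698] [-1.79992852e+02  2.57723543e-03 -5.19625604e+00] [0.2 0.9 0.2]
0 [[327.0, 341.0], [437.0, 341.0]]
0.13 [[324.0, 334.0], [439.0, 334.0]]
0.3 [[320.0, 319.0], [442.0, 319.0]]
0.5 [[316.0, 294.0], [445.0, 295.0]]
tool -11 25 [395. 306.]
tool -11 6 [395. 324.]
tool -11 0 [395. 330.]
tool 11 25 [395. 265.]
tool 11 6 [395. 279.]
tool 11 0 [395. 284.]
```

The closed fingertips occlude the bar from above, and the image puts the tips some 40 mm short of what I assumed. I'll check by probing lower in steps.

```bash
cat > probe.py <<'E'
from h import *
r=[180,0,GY]; y=-106
robot.move_linear(gw(-32,y,260),r,.2)
robot.move_linear(gw(-90,y,260),r,.3)
hit=False
for z in (222,208,196):
    robot.move_linear(gw(-80,y,z),r,.25); f0=robot.get_obs()['force']
    for x in range(-72,-32,4):
        robot.move_linear(gw(x,y,z),r,.1); o=robot.get_obs(); d=o['force']-f0
        if np.linalg.norm(d)>2.2: hit=True;break
    print(z,x,d.round(1),round(o['t'],2))
    if hit: break
    robot.move_linear(gw(-85,y,z+20),r,.4)
E
python3 probe.py
```

```text
222 -60 [-3.7 -0.8  1.9] 20.93
```

Contact at TCP z=222 but none at 235, so the closed tips sit about 18 mm behind the reported TCP, as the picture showed. I'll redo the push with that offset, then touch the knob top at its stop (z=234) to measure the tip offset.

```bash
cat > lever3.py <<'E'
from h import *
r=[180,0,GY]; y=-106
robot.move_linear(gw(-85,y,222),r,.3)
robot.move_linear(gw(-85,y,200),r,.2)
f0=robot.get_obs()['force']
P=lambda q,ex,dz=-30: gw(75*np.sin(q-.785)-ex,y,174+75*np.cos(q-.785)+dz)
for q in np.r_[0:1.58:.157]:
    robot.move_linear(P(q,17),r,.1)
    d=robot.get_obs()['force']-f0; print(round(q,2),d.round(1),end=' ')
    if np.linalg.norm(d)>25: break
for e in (14,12,10,8,6,4):
    if d[0]<-9: break
    robot.move_linear(P(1.57,e),r,.05); o=robot.get_obs(); d=o['force']-f0; print(e,d.round(1),round(o['t'],2))
robot.move_linear(P(1.57,28),r,.15)
robot.move_linear(P(1.57,28,40),r,.25)
robot.move_linear(P(1.57,0,40),r,.25); f0=robot.get_obs()['force']
for dz in np.arange(10,-20,-1.5):
    robot.move_linear(P(1.57,0,dz),r,.06); o=robot.get_obs(); d=o['force']-f0
    if d[2]>2.5: break
print("touch TCPz-234 =",o['tcp_pos'][2]*1e3-234,d.round(1),o['t'])
robot.move_linear(P(1.57,0,40),r,.25)
E
python3 lever3.py
```

```text
0.0 [-0.3  0.6  0.6] 0.16 [ 0.1 -0.3  0.6] 0.31 [-0.1 -0.   0.3] 0.47 [1.  1.  0.2] 0.63 [-0.9  1.2  0.1] 0.78 [-0.6  0.9 -0.6] 0.94 [0.5 0.3 0. ] 1.1 [ 0.7  0.1 -0.6] 1.26 [-0.4 -0.4 -0.1] 1.41 [0.5 1.4 0.5] 1.57 [-3.5  0.7 -1.9] 14 [-17.9   1.6   3.3] 24.65
touch TCPz-234 = -14.889710026393118 [-2.6  0.3 10. ] 29.4917
```

The knob met its stop (-18 N), and the tip offset is about -15.5 mm when closed. Next: pre-grasp pose, a check picture and a reach check of the planned path.

```bash
cat >> h.py <<'E'
Y0=1.0
def tcp(x,z,lean,y=Y0,along=-1.3,off=-8.,fr=None):
    """TCP for axle at grater (x,z) mm; fr=(origin,yaw) other frame"""
    L=np.radians(lean); px=x+along*np.sin(L)+off*np.cos(L); pz=z-along*np.cos(L)+off*np.sin(L)
    if fr is None: return gw(px,y,pz),[180,-lean,GY]
    o,yw=fr; c,s=np.cos(np.radians(yw)),np.sin(np.radians(yw))
    return np.array([o[0]+(c*px-s*y)/1e3,o[1]+(s*px+c*y)/1e3,pz/1e3]),[180,-lean,yw]
ST=(np.array([.468,-.3122]),-15.)
E
python3 - <<'E'
from h import *
r=[180,0,GY]
robot.move_linear(gw(-20,-106,300),r,.35); robot.open()
robot.move_linear(gw(-110,-60,320),r,.35)
p,q=tcp(0,150,35,along=-81.3); 
robot.move_pose(p,q); o=robot.get_obs(); b=robot.snapshot("wrist"); print(o['t'],o['gripper_width'])
cv2.imwrite("pics/w_pre.png",cv2.resize(b[:,:,::-1],(800,500)))
for n,a in dict(gr=(0,150,35),lift=(-28,156,35),low=(-28,104,35),o1=(-55,104,30),o2=(-85,108,20),o3=(-110,120,10),o4=(-120,140,0)).items():
    s=robot.solve_ik(*tcp(*a)); print(n,None if s is None else s.round(0).astype(int).tolist())
for a in((0,150,0),(0,80,0)):
    s=robot.solve_ik(*tcp(*a,y=0,fr=ST)); print(None if s is None else s.round(0).astype(int).tolist())
E
```

```text
32.35 0.08501037831956049
gr [48, 2, -58, 122, 24, 25, -124]
lift [47, -5, -55, 125, 11, 24, -113]
low [52, 4, -63, 128, 38, 20, -137]
o1 [47, 0, -58, 127, 19, 25, -120]
o2 [44, 1, -53, 122, 9, 38, -111]
o3 [42, 4, -52, 116, 7, 52, -108]
o4 [40, 10, -52, 107, 9, 66, -110]
[36, 13, -7, 99, 2, 68, -77]
[35, 17, -7, 103, 2, 60, -78]
```

View pics/w_pre.png

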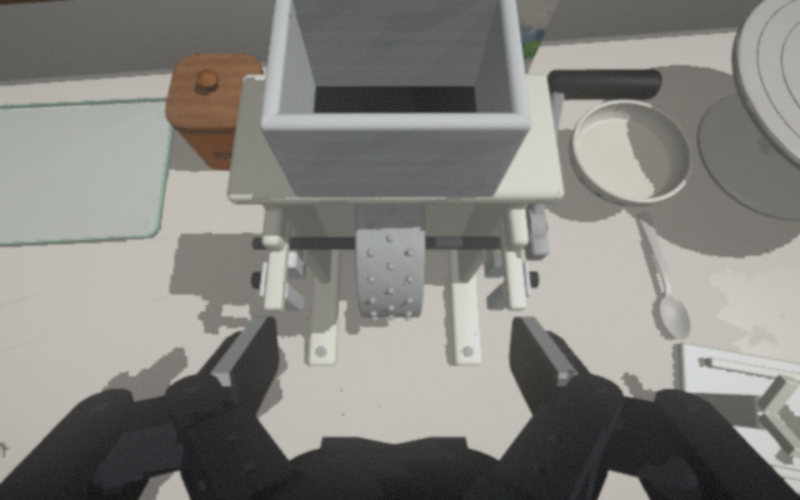

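The lever is at its rear stop (knob at (605,83)) and the drum (357–425) is centred between the fingers. Grasp, lift, find the front wall, lower.

```bash
cat > grasp.py <<'E'
from h import *
import sys
F=lambda: robot.get_obs()['force']
f=F()
for al in(-41.3,-16.3,-1.3):
    robot.move_linear(tcp(0,150,35,along=al)[0],None,.12); d=F()-f
    if np.linalg.norm(d)>6: print("blocked",al,d); sys.exit()
robot.clamp(); o=robot.get_obs(); print("w",o['gripper_width'],o['grasp_force'],(o['force']-f).round(1),o['t'])
if o['gripper_width']<.03: sys.exit()
robot.move_linear(tcp(0,153,35)[0],None,.05); print((F()-f).round(1))
robot.move_linear(tcp(0,155.7,35)[0],None,.05); f1=F(); print("lifted",(f1-f).round(1))
if f1[2]-f[2]<-12: sys.exit()
for x in(-10,-18,-21): 
    robot.move_linear(tcp(x,155.7,35)[0],None,.08); d=F()-f1
    if np.linalg.norm(d)>8: print("early",x,d);sys.exit()
f2=F()
for x in np.arange(-22,-40,-1.2):
    robot.move_linear(tcp(x,155.7,35)[0],None,.05); o=robot.get_obs();d=o['force']-f2
    if d[0]>3.5: break
print("wall",x,d.round(1),o['t'])
E
python3 grasp.py
```

```text
w 0.035153911362314015 58.48268151283264 [-8.5  0.1  8.5] 34.025
[ 0.9 -0.4 -3.7]
lifted [ 0.8 -0.4 -3.8]
wall -24.4 [ 6.5 -1.5 -2. ] 36.05
```

```bash
cat > lower.py <<'E'
from h import *
import sys
F=lambda: robot.get_obs()['force']
x=-21.6
robot.move_linear(tcp(x,155.7,35)[0],None,.05); f=F()
z=155.7; tries=0
while z>104:
    nz=max(z-(3 if z>140 else 8),104); robot.move_linear(tcp(x,nz,35)[0],None,.07); d=F()-f
    if np.linalg.norm(d)>5: print(x,nz,d.round(1))
    if d[2]>5 and z>140:
        tries+=1
        if tries>4: sys.exit()
        robot.move_linear(tcp(x,z,35)[0],None,.05); x-=.9; robot.move_linear(tcp(x,z,35)[0],None,.05); continue
    if np.linalg.norm(d)>15: sys.exit()
    z=nz
o=robot.get_obs(); print("low",x,z,(o['force']-f).round(1),o['gripper_width'],o['t'])
E
python3 lower.py
```

```text
low -21.6 104 [-0.7  1.5 -0.3] 0.03514810804220003 39.1167
```

Through the channel cleanly. Now out, across and down onto the stand.

```bash
cat > place.py <<'E'
from h import *
import sys
F=lambda: robot.get_obs()['force']
f=F()
for a in((-55,104,30),(-85,108,20),(-115,125,10)):
    robot.move_linear(*tcp(*a),.15); d=F()-f
    if np.linalg.norm(d)>6: print("hit",a,d.round(1)); sys.exit()
robot.move_linear(*tcp(-125,150,0),.15)
robot.move_linear(*tcp(0,150,0,y=0,fr=ST),.2); print(robot.get_obs()['t'],robot.get_obs()['gripper_width'])
robot.move_linear(tcp(0,98,0,y=0,fr=ST)[0],None,.12)
robot.pause(.1); f=np.mean([F() for _ in range(3)],0)
for z in np.arange(94,74,-1.5):
    robot.move_linear(tcp(0,z,0,y=0,fr=ST)[0],None,.05); o=robot.get_obs(); d=o['force']-f
    if np.linalg.norm(d)>2.5: break
print("touch",z,d.round(1),o['torque'].round(2),o['t'],o['tcp_pos'])
b=robot.snapshot("wrist"); cv2.imwrite("pics/w_place.png",cv2.resize(b[:,:,::-1],(800,500)))
E
python3 place.py
```

```text
42.4583 0.0344145312799414
touch 80.5 [ 2.8 -0.5  1.6] [-0.05 -0.74 -0.16] 45.6417 [ 0.46096854 -0.31029188  0.08217124]
```

View pics/w_place.png

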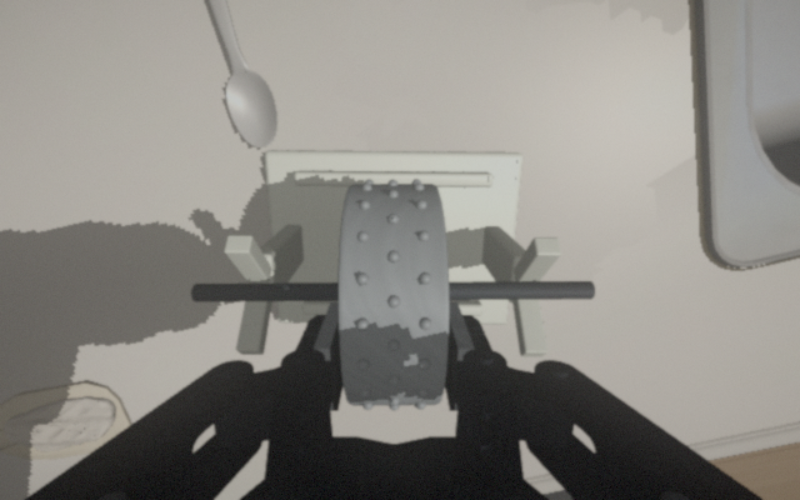

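Both axle ends lie over the notches and the drum (340–449) is centred between the uprights (225–258 and 525–558). It's touching the front notch wall, so I'll ease it to the bottom, then release.

```bash
cat > rel.py <<'E'
from h import *
import pickle
x,z=0,80.5
for i in range(8):
    F=np.mean([robot.get_obs()['force'] for _ in range(2)],0)
    Fx=F[0]*.966-F[1]*.259
    print(x,z,round(Fx,1),F.round(1))
    if F[2]>-.5: break
    if Fx>1.8: x+=.8
    elif Fx<-1.8: x-=.8
    z-=.8
    robot.move_linear(tcp(x,z,0,y=0,fr=ST)[0],None,.04); robot.pause(.08)
robot.pause(.2); robot.open(); o=robot.get_obs(); print(o['t'],o['force'].round(1),o['gripper_width'])
robot.move_linear(tcp(x,z+60,0,y=0,fr=ST)[0],None,.12)
robot.move_linear(tcp(x-40,z+140,0,y=0,fr=ST)[0],None,.25)
o=robot.get_obs(); b=robot.snapshot("wrist"); c=robot.snapshot("top"); s=robot.snapshot("scene"); print(o['t'])
cv2.imwrite("pics/w_end.png",np.vstack([cv2.resize(b[:,:,::-1],(480,300)),cv2.resize(s[130:280,220:460,::-1],(480,300))]))
cv2.imwrite("pics/s_end.png",s[:,:,::-1])
E
python3 rel.py
```

```text
0 80.5 2.3 [ 2.  -1.6 -0.7]
0.8 79.7 0.7 [1.  1.1 5.4]
46.775 [ 0.1 -0.   0.7] 0.0854894935104608
47.9333
```

View pics/w_end.png

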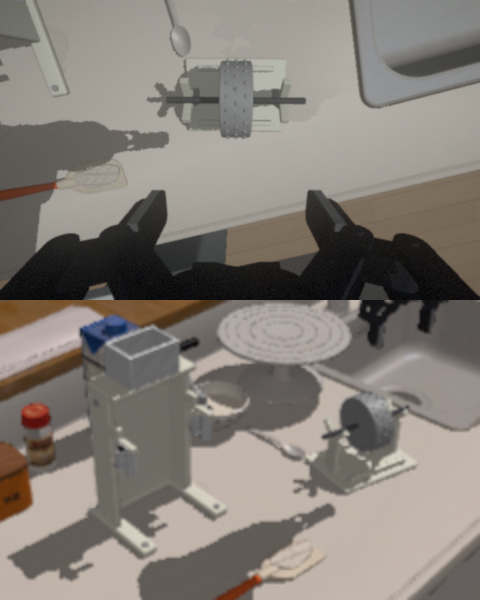

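The drum rests in both notches at mid-stand, the lever is open at the rear, and the gripper is clear.

```bash
python3 -c "
from rig import robot
print(robot.close_job())"
```

```text
the job is handed in; nothing more can be done
None
```

The job is handed in at about 48 s of the 64 s allowed: the lever is open at its rear stop, the drum rests in both V notches about midway between the uprights, and the gripper is clear of everything; the first lever pass missed the knob because the fingertips sit about 40 mm shorter than stated, so I corrected for that.

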